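# Find the stamped parts crate and send it to the dispatch line

### The arm

A 6-joint arm with a two-finger parallel gripper is mounted at the origin on the work surface. World frame = base frame: x ahead of the robot, y to its left, z up, the work surface at z = 0. Lengths are in m, angles in rad, forces in N, time in s.
With the tool pointing down it reaches from about 0.4 to 0.825 m from the base axis. Payload 7 kg.
Tool frame: the origin (TCP) lies on the mounting face of the last link; the fingertips stand 178 mm ahead of it and the grasp point (between the pads) lies 159 mm ahead of it (r.tip_extent is the distance from the TCP to the fingertips, in m); z points along the fingers, y is the direction in which the jaws open and shut (so a half turn about z gives the same grasp; the last joint's range is limited). The gripper opens to 88 mm and grips with 3 to 60 N. Pads are 19 mm wide; open, the fingers measure 130 mm over their backs; the gripper's body (78 mm by 193 mm) begins 47 mm behind the grasp point.
Start: joints at [-1.031, 0.359, 0.012, 0, -1.224, -0.288], TCP at [0.168, -0.654, 0.405] pointing down, gripper open.
Joint ranges: [-3.07, 3.07], [-1.43, 2.12], [-1.02, 1.25], [-3.03, 1.67], [-3.05, -0], [-3.03, 3.03]. Speed limits (rad/s): [2.39, 2.39, 3.01, 3.14, 3.14, 3.14].

### API

Orientations are given as [roll, pitch, yaw] about the fixed x, y, z axes, in that order (R = Rz(yaw) Ry(pitch) Rx(roll)).
In Python, from rig import r, optics, workorder gives the robot as it stands.
- The arm moves only by the tool play_rows, never from a script. Its argument "commands" is text: rows parted by semicolons, each of 5 numbers parted by spaces: the closure in counts, from 0 (fully open) to 255 (shut), then the shift along the tool's x, y, z in m, then the turn about the tool's z in rad. A call has 1 to 5 rows; each row is the pose to reach, as a shift and turn from the pose measured when the call began, along the tool's axes at that moment; what a row does not reach only later rows make up. A row lasts 1/12 s, in which the tool goes at most 41.7 mm and 7.16 degrees, less where a joint would pass 70% of its speed; a pose out of reach is approached as far as the arm can. A call with a gripper value outside its range is refused whole. The fingers move at their own pace and stop on an object; the grip force is fixed at half the most. Time passes only in rows, so rows that repeat a pose let the fingers close. It gives the time, the measured TCP pose, the force and the opening at its end, in the units of the state.
- r.read_state(): the state, without advancing time (a new reading comes with each control period).
- optics.snapshot(name): name is "side" or "top" or "wrist"; returns a dict with "frame" (384x512x3 uint8, red, green, blue), "z_map" (384x512 float32, m along the optical axis (not along the pixel's ray), 0 where there is no reading), "K" (3x3 intrinsics, pixels), "distortion" ([k1, k2, p1, p2, k3] as OpenCV has them; the pictures are not rectified), "eye" and "orientation" of the camera in the world; the wrist camera has in their place "hand_eye" (4x4, takes a point from camera to tool coordinates, whose origin is the TCP and whose axes are the flange's). Camera axes: x right, y down, z forward; pixel columns grow to the right and rows downward; lengths in m; the calibration is good to about 2 mm. A picture is of the moment at which its call begins: read the wrist's pose just before it.
- workorder.close_job(): hands the job in, once; it reports no verdict.
The state is a dict: "time": time; "joints": joint angles; "joint_velocities": joint speeds; "joint_efforts": joint torques, N m; "ee_pos": TCP position; "tcp_rot": TCP orientation; "contact_force": force on the tool from outside, world axes, zero at the start; "moment": the same for the moment, N m; "grip_width": finger opening in m.
Only numpy, scipy, OpenCV 4.12 (cv2) and the standard library are available. Lean on these libraries where they do the work, as an engineer would, in place of code of your own. Each camera call takes 0.05 s, during which the arm holds its last target. There are 200 camera calls.

### The job

Of the two identical lidded crates on the test bench, one has a round stamp on its underside. First tip both crates over towards the robot, so that each lies on its side with its underside facing the striped dispatch line; then push the stamped one, still lying, until its underside stands squarely on the striped tape, and leave the other lying where it fell. Work with the outside of the fingers: pick neither crate up, and leave the other things on the bench alone.

Things in the scene. Friction and masses are not known exactly. Their poses are not given: they have to be found in the camera images.
- crate_1: One of two like closed crates, black ribbed plastic with a grey lid; one of them is stamped. 80 (its x) x 150 (y) x 100 mm high (z), 0.45 kg, centre of mass about 50 mm up; the lid, the top 22 mm, stands 3 mm proud all round. Starts upright, either one on the left, a long side to the robot, turned up to 0.2 rad. Origin: centre of the underside; z to the lid; x away from the robot as it stands.
- crate_2: The other crate, same sizes and frame. Either crate, pulled towards the robot by the top of its far long side, tips about the bottom edge of its near long side rather than sliding, passes its balance at about 0.7 rad and falls to rest on that side, about 80 mm high, lid towards the robot.
- crate_1_lid (a point): Centre of the outer face of crate_1's lid, 100 mm along z from its origin; same axes as the crate.
- crate_2_lid (a point): Centre of the outer face of crate_2's lid, 100 mm along z from its origin; same axes as the crate.
- crate_1_foot1 (a point): Bottom corner of crate_1, at (-40, 75, 0) mm in its frame.
- crate_1_foot2 (a point): The opposite bottom corner of crate_1, at (40, -75, 0) mm in its frame.
- crate_2_foot1 (a point): Bottom corner of crate_2, at (-40, 75, 0) mm in its frame.
- crate_2_foot2 (a point): The opposite bottom corner of crate_2, at (40, -75, 0) mm in its frame.
- stamp (a point): Centre of the stamp, a white inked ring of 60 mm with a tick in it, at the centre of the underside of one of the two crates; hidden while that crate stands upright. The underside of the other crate is plain but for the moulded grey frame that both have.
- line: The dispatch line: black and yellow striped tape stuck flat on the bench beyond the crates, 50 mm wide (its x) and 800 mm long (its y), with no thickness to speak of. Origin at its middle, on the bench; x points away from the robot, across the tape. Its distance and its angle (up to 0.05 rad) vary.
- handset: Bystander: silver mobile handset lying flat, 105 x 46 x 17 mm, to the robot's right of the crates. Origin under its centre.
- antenna: Bystander: small magnet-foot antenna standing between the crates, black foot 36 mm across, rod to 67 mm high. Origin under its centre.
- ferrite: Bystander: black clip-on ferrite, 36 x 30 x 28 mm, between the crates on the robot's side. Origin under its centre.
- attenuator: Bystander: upright ribbed metal attenuator, 35 mm across and 71 mm high, to the robot's left of the crates. Origin under its centre.
- adapter: Bystander: black plug-in mains adapter lying flat, 68 x 40 x 32 mm with two 18 mm pins at its -x end, to the robot's right. Origin under its centre.
- driver: Bystander: screwdriver with a black handle, 170 mm long, lying to the robot's left.
There are look-alikes about, which are no part of the job. Leave any orange or turquoise look-alike of the crate_1 alone.

How it is judged:
On the way:
1. both crates lie on their sides, tipped towards the robot, undersides facing the line and well short of it (angle between crate_1's own z axis and vertical between 1.4 and 1.75 rad and angle between crate_2's own z axis and vertical between 1.4 and 1.75 rad and world x of each of crate_1_lid, crate_2_lid below 0.56 m and x of each of crate_1, crate_2 in the frame of line below -0.05 m), for 0.2 s.
At the end, for the whole second after the job is handed in: Stamped crate on its side, underside away from the robot, its centre within 27 mm of the tape's centre line and square to it within 0.25 rad; the other on its side, lid towards the robot, origin within 120 mm of its start (tipping alone moves it about 57 mm); both at rest (x of stamp in the frame of line between -0.027 and 0.027 m and y of stamp in the frame of line between -0.38 and 0.38 m and x of crate_1_lid in the frame of line below -0.05 m and angle between the z axis of crate_1 and the x axis of line, either way round below 0.25 rad and angle between crate_1's own z axis and vertical between 1.4 and 1.75 rad and angle between crate_2's own z axis and vertical between 1.4 and 1.75 rad and distance of crate_2 from where it was at the start of the episode below 0.12 m and world x of crate_2_lid below 0.56 m and linear speed of each of crate_1, crate_2 below 0.02 m/s); the robot touches nothing.
It fails at once if a crate is lifted or carried: both its opposite bottom corners more than 20 mm off the bench (height (world z) of each of crate_1_foot1, crate_1_foot2 above 0.02 m or height (world z) of each of crate_2_foot1, crate_2_foot2 above 0.02 m).
It fails at once if a bystander is moved more than 20 mm (distance of any of handset, antenna, ferrite, attenuator, adapter, driver from where it was at the start of the episode above 0.02 m).
It also fails if it takes over 69 s, if anything falls off the work surface, if the arm or the gripper's body presses on something with over 40 N, if the wrist force passes 120 N, or if a joint passes its speed limit or range.

## Working session

There is one attempt and no reset: what is moved stays moved. The work goes in short steps, Python scripts to look and compute and a tool call to move; the robot and the scene stay as the last step left them, time stands still between calls to the robot, and variables do not carry over. Pictures are saved under pics/ and viewed, about 8 in all and at most 12, crops included, and the job is handed in when it is done.

Besides the shell and the picture viewer there is one more tool, called after "Request:" by a JSON object that holds its "method" and its "body". play_rows: Moves the arm, as the interface text tells. Its arguments: {"type":"object","properties":{"commands":{"type":"string"}},"required":["commands"]}

```bash
mkdir -p pics; cat > h.py <<'E'
import numpy as np, cv2
from rig import r, optics, workorder
from scipy.spatial.transform import Rotation as R
def rot(o):
    o=np.array(o,float)
    return o if o.shape==(3,3) else (R.from_quat(o).as_matrix() if o.size==4 else R.from_euler('xyz',o).as_matrix())
def snap(n):
    st=r.read_state(); s=optics.snapshot(n)
    if n=='wrist':
        T=np.eye(4);T[:3,:3]=rot(st['tcp_rot']);T[:3,3]=st['ee_pos'];T=T@np.array(s['hand_eye'])
        s['Rm'],s['t']=T[:3,:3],T[:3,3]
    else: s['Rm'],s['t']=rot(s['orientation']),np.array(s['eye'])
    return s
def pts(s,uv,zplane=None):
    uv=np.array(uv,float).reshape(-1,1,2)
    n=cv2.undistortPoints(uv,np.array(s['K']),np.array(s['distortion'])).reshape(-1,2)
    d=np.c_[n,np.ones(len(n))]@s['Rm'].T
    if zplane is not None: return s['t']+d*((zplane-s['t'][2])/d[:,2])[:,None]
    z=np.array([s['z_map'][int(round(v)),int(round(u))] for u,v in uv.reshape(-1,2)])
    return s['t']+d*z[:,None]
def cloud(s):
    v,u=np.mgrid[0:384,0:512]
    return pts(s,np.c_[u.ravel(),v.ravel()]).reshape(384,512,3)
def save(s,f,crop=None,k=1):
    im=s['frame'][...,::-1]
    if crop: a,b,c,d=crop; im=im[b:d,a:c]
    cv2.imwrite('pics/'+f,cv2.resize(im,None,fx=k,fy=k,interpolation=cv2.INTER_CUBIC))
E
python3 - <<'E'
from h import *
import pickle
print(r.read_state()); 
for n in('top','side'):
    s=snap(n); save(s,n+'0.png',k=1.5); pickle.dump(s,open(n+'0.pkl','wb')); print(n,s['orientation'],s['t'])
E
```

```text
{'time': 0.0, 'joints': array([-1.03087590e+00,  3.59357015e-01,  1.10588459e-02, -3.53856506e-04,
       -1.22411090e+00, -2.88122610e-01]), 'joint_velocities': array([ 1.11895205e-03, -9.10447070e-05,  3.68209826e-04, -1.41188672e-03,
        7.52174712e-04,  6.90253705e-04]), 'joint_efforts': array([ 5.15685842e-04, -5.82707334e+01,  2.93053633e+01,  6.99657887e+00,
        6.85199499e-03, -1.77102997e-04]), 'ee_pos': array([ 0.16813411, -0.65351389,  0.4037411 ]), 'tcp_rot': array([ 3.13995186e+00, -1.39372609e-04, -2.88991522e+00]), 'contact_force': array([-0.48757731, -0.74923184, -0.51736557]), 'moment': array([-0.03009779, -0.04734222, -0.02396667]), 'grip_width': 0.08782727433018307}
top [-3.00403586  0.01251391 -1.56158208] [ 0.39755868 -0.01847377  1.14908425]
side [-2.37253095  0.01138363 -2.61096962] [0.08275937 0.72053941 0.98511968]
```

View pics/top0.png

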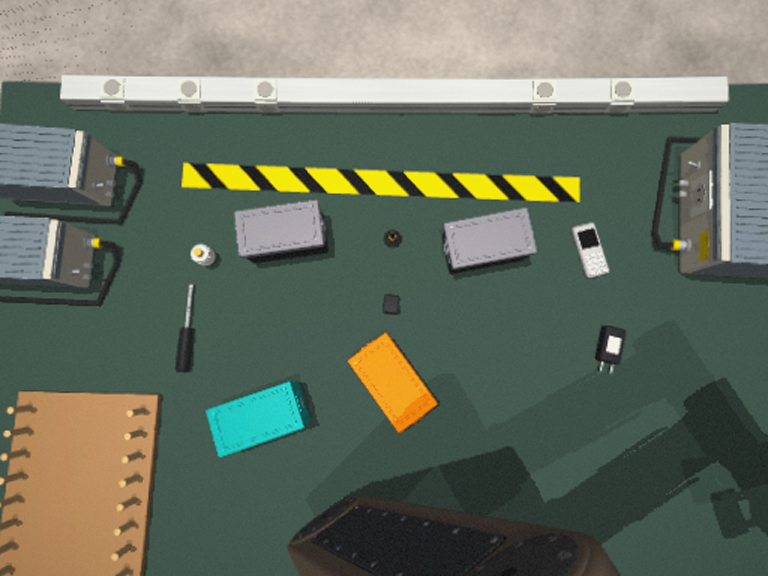

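View pics/side0.png

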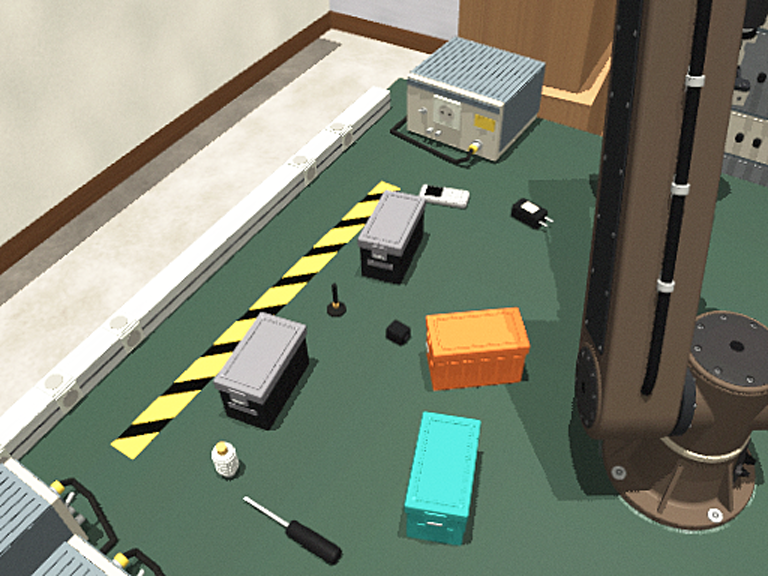

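Top picture (1.5x): crate-shaped candidates are grey-lidded left (281,230) and right (490,239), orange (393,382) and turquoise (256,418). By the description the two grey-lidded ones are the crates. The antenna is at (392,238), the ferrite (391,304), the handset (590,250), the attenuator (203,255), the adapter (610,345), and the tape runs from (182,175) to (580,190).

```bash
python3 - <<'E'
from h import *
import pickle
s=pickle.load(open('top0.pkl','rb')); P=cloud(s)
save(s,'crop.png',(140,95,420,215),2.8)
m=((P[...,2]>.092)&(P[...,2]<.112)).astype(np.uint8)
n,l,st,c=cv2.connectedComponentsWithStats(m)
for i in range(1,n):
    if st[i,4]>400:
        q=P[l==i]; print(c[i]*1.5,st[i,4],q[:,2].mean(),cv2.minAreaRect(q[:,:2].astype(np.float32)), cv2.boxPoints(cv2.minAreaRect(q[:,:2].astype(np.float32))).round(3).tolist(),s['frame'][l==i].mean(0))
f=s['frame'].astype(int); y=((f[...,0]>180)&(f[...,1]>170)&(f[...,2]<80)).astype(np.uint8)
y=cv2.morphologyEx(y,cv2.MORPH_CLOSE,np.ones((25,25)));n,l,st,c=cv2.connectedComponentsWithStats(y)
for i in range(1,n):
    if st[i,4]>1000:
        v,u=np.nonzero(l==i);q=pts(s,np.c_[u,v],0);print('tape',cv2.minAreaRect(q[:,:2].astype(np.float32)),cv2.boxPoints(cv2.minAreaRect(q[:,:2].astype(np.float32))).round(3).tolist())
for nm,uv,z in[('handset',(590,250),.017),('antenna foot',(392,240),.0),('ferrite',(391,303),.028),('atten',(203,255),.071),('adapter',(610,345),.032),('orange',(393,382),.1),('turq',(256,418),.1),('driver a',(191,286),0.01),('driver b',(184,370),.02),('rail l',(80,110),.0),('rail',(390,113),.0)]:
    a=np.array(uv)/1.5; print(nm,pts(s,[a],z).round(3),pts(s,[a]).round(3))
E
```

```text
[278.27646038 228.10584153] 1729 0.09888661150597912 ((0.6348604559898376, 0.204147070646286), (0.08679206669330597, 0.15805989503860474), 8.564082145690918) [[0.5799999833106995, 0.2759999930858612], [0.6039999723434448, 0.11999999731779099], [0.6899999976158142, 0.13199999928474426], [0.6660000085830688, 0.289000004529953]] [164.29438982 161.30075188 166.58241758]
[488.75904977 237.94852941] 1768 0.09921182925456347 ((0.6187728643417358, -0.18097256124019623), (0.08665894716978073, 0.15786559879779816), 11.256196975708008) [[0.5609999895095825, -0.1120000034570694], [0.5920000076293945, -0.2669999897480011], [0.6769999861717224, -0.25], [0.6460000276565552, -0.0949999988079071]] [164.13065611 161.19174208 166.52488688]
[391.57391079 381.95928423] 1928 0.09924017190086906 ((0.358661413192749, -0.006088085472583771), (0.1587461531162262, 0.08552132546901703), 36.70827102661133) [[0.26899999380111694, -0.01899999938905239], [0.32100000977516174, -0.08799999952316284], [0.4480000138282776, 0.007000000216066837], [0.3970000147819519, 0.07599999755620956]] [239.90767635 154.29356846  28.
[... 551 characters left out ...]
56948853, -0.375], [0.7900000214576721, 0.421999990940094], [0.7400000095367432, 0.4230000078678131]]
handset [[ 0.612 -0.389  0.017]] [[ 0.612 -0.389  0.017]]
antenna foot [[ 0.633 -0.004  0.   ]] [[ 0.631 -0.004  0.01 ]]
ferrite [[ 0.504 -0.003  0.028]] [[ 0.504 -0.003  0.028]]
atten [[0.587 0.348 0.071]] [[0.59  0.353 0.056]]
adapter [[ 0.428 -0.414  0.032]] [[ 0.429 -0.415  0.03 ]]
orange [[ 0.358 -0.009  0.1  ]] [[ 0.358 -0.009  0.098]]
turq [[0.294 0.23  0.1  ]] [[0.294 0.23  0.1  ]]
driver a [[0.536 0.389 0.01 ]] [[0.536 0.387 0.014]]
driver b [[0.374 0.389 0.02 ]] [[0.374 0.39  0.018]]
rail l [[0.898 0.636 0.   ]] [[0.897 0.634 0.003]]
rail [[0.898 0.003 0.   ]] [[0.898 0.003 0.001]]
```

View pics/crop.png

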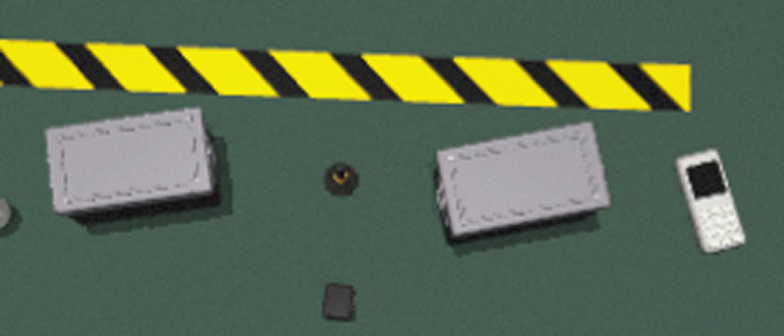

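```bash
cat >> h.py <<'E'
def go(x,y,ztip,yaw):
    st=r.read_state(); M=rot(st['tcp_rot']); d=M.T@(np.array([x,y,ztip+r.tip_extent])-st['ee_pos'])
    t=-(yaw-st['tcp_rot'][2]); t=(t+np.pi)%(2*np.pi)-np.pi
    print('shift',d.round(3),np.linalg.norm(d).round(3),'turn',round(t,3),'t',round(st['time'],2),'pos',st['ee_pos'].round(3),'F',np.round(st['contact_force'],1))
E
python3 -c "
from h import *
go(.688,-.167,.2,-2.945)"
```

```text
shift [-0.625  0.342  0.026] 0.713 turn 0.055 t 0.1 pos [ 0.168 -0.654  0.404] F [ 1.  -0.3 -0.4]
```

Request:
{"method": "play_rows", "body": {"commands": "0 -0.036 0.02 0 0.01; 0 -0.072 0.04 0 0.02; 0 -0.108 0.06 0 0.03; 0 -0.144 0.08 0 0.04; 0 -0.18 0.1 0 0.055"}}

```text
time: 0.52
ee_pos: [0.3184, -0.5103, 0.4036]
tcp_rot: [3.14, -0.0, -2.946]
contact_force: [0.7, -0.2, 0.6]
grip_width: 0.0872
```

Request:
{"method": "play_rows", "body": {"commands": "0 -0.036 0.018 0 0; 0 -0.072 0.036 0 0; 0 -0.108 0.054 0 0; 0 -0.144 0.072 0 0; 0 -0.18 0.09 0 0"}}

```text
time: 0.93
ee_pos: [0.4787, -0.3854, 0.4036]
tcp_rot: [3.139, -0.001, -2.946]
contact_force: [0.6, -0.8, 0.7]
grip_width: 0.0877
```

Request:
{"method": "play_rows", "body": {"commands": "0 -0.036 0.018 0 0; 0 -0.072 0.036 0 0; 0 -0.108 0.054 0 0; 0 -0.144 0.072 0 0; 0 -0.18 0.09 0 0"}}

```text
time: 1.35
ee_pos: [0.639, -0.2605, 0.4033]
tcp_rot: [3.139, -0.001, -2.946]
contact_force: [0.7, -1.3, 0.9]
grip_width: 0.0879
```

```bash
python3 -c "
from h import *
print(r.read_state()['tcp_rot'])
go(.688,-.167,.2,-2.945)"
```

```text
[ 3.13895806e+00 -1.21327950e-03 -2.94554728e+00]
shift [-0.066  0.082  0.025] 0.108 turn -0.001 t 1.35 pos [ 0.639 -0.26   0.403] F [ 0.7 -1.3  0.9]
```

Request:
{"method": "play_rows", "body": {"commands": "0 -0.022 0.027 0 0; 0 -0.044 0.054 0 0; 0 -0.066 0.082 0 0; 0 -0.066 0.082 0.035 0; 0 -0.066 0.082 0.07 0"}}

```text
time: 1.77
ee_pos: [0.6892, -0.1646, 0.3343]
tcp_rot: [3.14, 0.003, -2.942]
contact_force: [0.0, -0.0, -2.3]
grip_width: 0.0876
```

```bash
python3 -c "
from h import *
go(.688,-.167,.084,-2.945)
s=snap('side'); save(s,'side1.png',(200,80,400,310),2.5)"
```

```text
shift [ 0.002 -0.002  0.072] 0.072 turn 0.003 t 1.77 pos [ 0.689 -0.165  0.334] F [ 0.  -0.  -2.3]
```

View pics/side1.png

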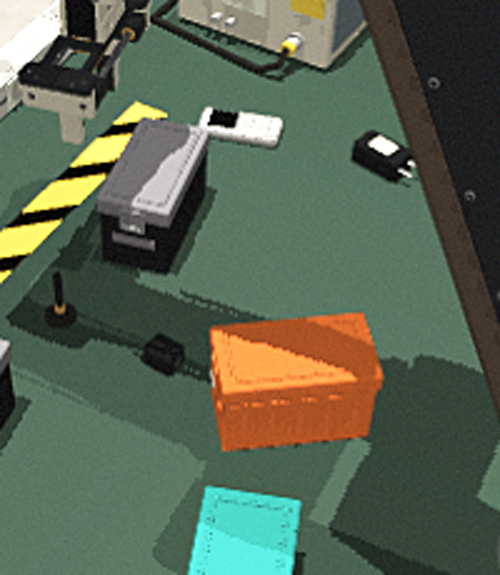

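Fingers hang beyond the right crate's far edge (fingertip at about (75,135), lid edge at (140,125)); descend and pull.

Request:
{"method": "play_rows", "body": {"commands": "0 0 0 0.03 0; 0 0 0 0.06 0; 0 0 0 0.072 0; 0 0.005 0 0.072 0; 0 0.012 0 0.072 0"}}

```text
time: 2.23
ee_pos: [0.6738, -0.1673, 0.2527]
tcp_rot: [3.135, -0.01, -2.945]
contact_force: [-0.4, -0.9, 1.1]
grip_width: 0.0878
```

Request:
{"method": "play_rows", "body": {"commands": "0 0.012 0 -0.002 0; 0 0.024 0 -0.006 0; 0 0.036 0 -0.010 0; 0 0.048 0 -0.014 0; 0 0.06 0 -0.018 0"}}

```text
time: 2.65
ee_pos: [0.6159, -0.1795, 0.2762]
tcp_rot: [3.138, -0.002, -2.944]
contact_force: [3.6, 0.8, 9.8]
grip_width: 0.0876
```

Request:
{"method": "play_rows", "body": {"commands": "0 0.01 0 -0.002 0; 0 0.02 0 -0.003 0; 0 0.03 0 -0.003 0; 0 0.03 0 -0.003 0; 0 0.03 0 -0.003 0"}}

```text
time: 3.07
ee_pos: [0.5855, -0.1857, 0.279]
tcp_rot: [3.137, -0.003, -2.945]
contact_force: [0.0, -0.7, 0.0]
grip_width: 0.0874
```

```bash
python3 -c "
from h import *
go(.688,-.167,.084,-2.945)
s=snap('side'); save(s,'side2.png',(200,80,400,310),2.5)"
```

```text
shift [-0.104 -0.002  0.017] 0.106 turn 0.0 t 3.07 pos [ 0.586 -0.186  0.279] F [ 0.  -0.7  0. ]
```

View pics/side2.png

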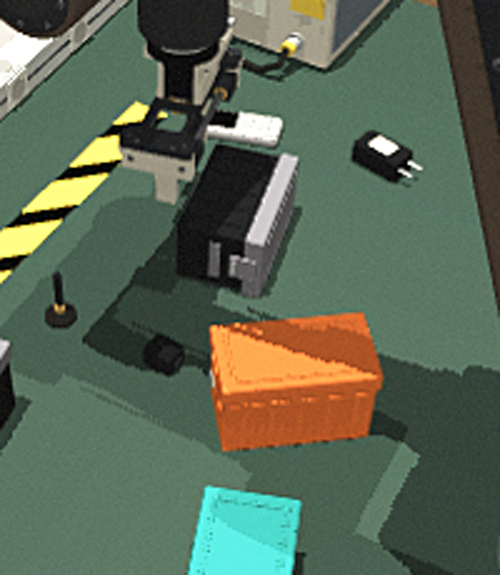

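The right crate now lies on its side, lid (270,225) towards the robot. Next the left one.

```bash
python3 -c "
from h import *
go(.704,.214,.15,-2.99)"
```

```text
shift [-0.194  0.369 -0.048] 0.419 turn 0.046 t 3.12 pos [ 0.586 -0.186  0.279] F [ 0.8 -0.5  0.2]
```

Request:
{"method": "play_rows", "body": {"commands": "0 -0.02 0 -0.03 0; 0 -0.05 0.015 -0.048 0; 0 -0.085 0.03 -0.048 0.02; 0 -0.12 0.045 -0.048 0.046; 0 -0.14 0.08 -0.048 0.046"}}

```text
time: 3.53
ee_pos: [0.711, -0.0804, 0.3255]
tcp_rot: [3.138, -0.004, -2.994]
contact_force: [0.6, -0.0, 0.7]
grip_width: 0.0875
```

```bash
python3 -c "
from h import *
s=snap('wrist'); save(s,'w1.png'); print(s['hand_eye'])
go(.704,.214,.15,-2.99)"
```

```text
[[-5.91703816e-04 -9.60620139e-01 -2.77864354e-01  7.67698588e-02]
 [ 9.99999785e-01 -4.89739884e-04 -4.36362894e-04  2.89441658e-04]
 [ 2.83097727e-04 -2.77864553e-01  9.60620222e-01  1.89421370e-02]
 [ 0.00000000e+00  0.00000000e+00  0.00000000e+00  1.00000000e+00]]
shift [-0.036  0.285 -0.002] 0.287 turn 0.001 t 3.58 pos [ 0.712 -0.073  0.325] F [2.3 3.8 0.5]
```

Request:
{"method": "play_rows", "body": {"commands": "0 -0.005 0.04 0 0; 0 -0.01 0.08 0 0; 0 -0.015 0.12 0 0; 0 -0.02 0.16 0 0; 0 -0.025 0.2 0 0"}}

```text
time: 4.0
ee_pos: [0.7062, 0.1305, 0.3243]
tcp_rot: [3.138, -0.005, -2.989]
contact_force: [1.6, -0.0, -1.4]
grip_width: 0.0876
```

Request:
{"method": "play_rows", "body": {"commands": "0 -0.005 0.04 0 0; 0 -0.011 0.085 0 0; 0 -0.011 0.085 0 0; 0 -0.011 0.085 0.02 0; 0 -0.011 0.085 0.04 0"}}

```text
time: 4.42
ee_pos: [0.7041, 0.2185, 0.2842]
tcp_rot: [3.137, -0.004, -2.986]
contact_force: [-0.5, -0.4, -1.3]
grip_width: 0.0879
```

```bash
python3 -c "
from h import *
go(.704,.214,.084,-2.99); print(r.read_state()['joints'])
s=snap('side'); save(s,'side3.png',(100,80,400,330),2); print(s['K'])"
```

```text
shift [ 0.001 -0.005  0.022] 0.023 turn 0.004 t 4.42 pos [0.704 0.218 0.284] F [-0.5 -0.4 -1.3]
[ 0.56254526  0.54145914  0.02458642 -0.00643136 -1.05593158 -1.9744875 ]
[[482.22953386   0.         260.35999532]
 [  0.         482.22953386 193.0269987 ]
 [  0.           0.           1.        ]]
```

View pics/side3.png

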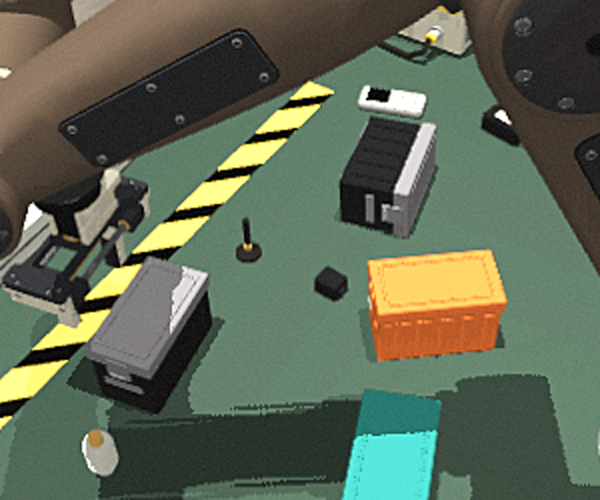

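Fingers (70,310) and (120,250) stand beyond the left crate (lid about (150,310)). Descend and pull.

Request:
{"method": "play_rows", "body": {"commands": "0 0 -0.002 0.012 0; 0 0 -0.005 0.022 0; 0 0.004 -0.005 0.022 0; 0 0.008 -0.005 0.022 0; 0 0.012 -0.005 0.022 0"}}

```text
time: 4.88
ee_pos: [0.6912, 0.2103, 0.2571]
tcp_rot: [3.139, -0.011, -2.988]
contact_force: [1.1, -0.2, -1.4]
grip_width: 0.0876
```

Request:
{"method": "play_rows", "body": {"commands": "0 0.012 0 -0.002 0; 0 0.024 0 -0.006 0; 0 0.036 0 -0.010 0; 0 0.048 0 -0.014 0; 0 0.06 0 -0.018 0"}}

```text
time: 5.3
ee_pos: [0.6327, 0.2014, 0.2793]
tcp_rot: [3.137, -0.005, -2.987]
contact_force: [1.2, 0.4, 0.9]
grip_width: 0.0879
```

Request:
{"method": "play_rows", "body": {"commands": "0 0.01 0 -0.002 0; 0 0.02 0 -0.003 0; 0 0.03 0 -0.003 0; 0 0.03 0 -0.003 0; 0 0.03 0 -0.003 0"}}

```text
time: 5.72
ee_pos: [0.6023, 0.1967, 0.2823]
tcp_rot: [3.137, -0.005, -2.987]
contact_force: [-0.0, 1.0, 0.0]
grip_width: 0.0874
```

Request:
{"method": "play_rows", "body": {"commands": "0 -0.03 0 -0.03 0.12; 0 -0.06 0 -0.06 0.24; 0 -0.09 0 -0.09 0.36; 0 -0.12 -0.02 -0.1 0.48; 0 -0.14 -0.04 -0.1 0.6"}}

```text
time: 6.13
ee_pos: [0.7505, 0.1791, 0.3848]
tcp_rot: [3.137, -0.002, 2.692]
contact_force: [-0.6, -0.1, -0.6]
grip_width: 0.0872
```

```bash
python3 -c "
from h import *
go(.72,0.02,.25,0); print(r.read_state()['joints'])
s=snap('side'); P=cloud(s); save(s,'side4.png',(100,80,400,330),2)
s=snap('top');save(s,'top4.png',(120,70,420,250),2.5)
"
```

```text
shift [-0.042 -0.156 -0.044] 0.168 turn 2.692 t 6.13 pos [0.75  0.179 0.385] F [-0.6 -0.1 -0.6]
[ 0.48434644  0.52831391  0.23783073 -0.00472707 -1.27840074 -2.50327044]
```

View pics/side4.png

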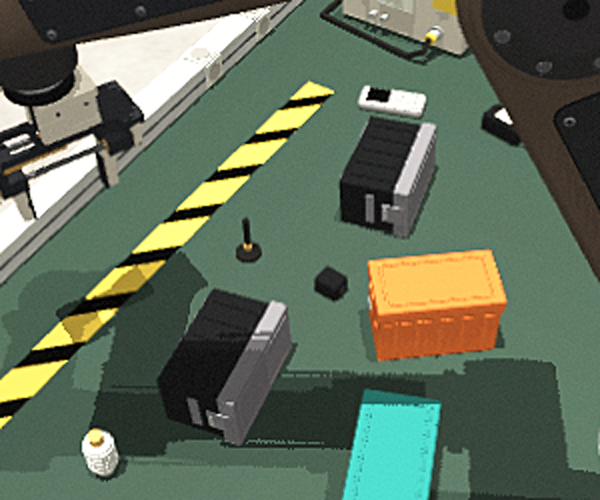

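Both lie on their sides, lids (265,370) and (415,180) towards the robot. I turn the wrist half round so its camera looks back at the left crate's underside.

Request:
{"method": "play_rows", "body": {"commands": "0 0 0 0 -0.12; 0 0 0 0 -0.24; 0 0 0 0 -0.36; 0 0 0 0 -0.48; 0 0 0 0 -0.6"}}

```text
time: 6.65
ee_pos: [0.7507, 0.176, 0.3782]
tcp_rot: [3.138, -0.008, -2.989]
contact_force: [0.1, 0.4, -0.1]
grip_width: 0.0877
```

Request:
{"method": "play_rows", "body": {"commands": "0 0 0 0 -0.12; 0 0 0 0 -0.24; 0 0 0 0 -0.36; 0 0 0 0 -0.48; 0 0 0 0 -0.6"}}

```text
time: 7.07
ee_pos: [0.7507, 0.1762, 0.3769]
tcp_rot: [3.134, -0.007, -2.382]
contact_force: [0.2, -0.0, -0.4]
grip_width: 0.0877
```

Request:
{"method": "play_rows", "body": {"commands": "0 0 0 0 -0.12; 0 0 0 0 -0.24; 0 0 0 0 -0.36; 0 0 0 0 -0.48; 0 0 0 0 -0.6"}}

```text
time: 7.48
ee_pos: [0.7507, 0.1764, 0.3756]
tcp_rot: [3.13, -0.002, -1.775]
contact_force: [-0.6, -0.4, 0.9]
grip_width: 0.0878
```

Request:
{"method": "play_rows", "body": {"commands": "0 0 0 0 -0.12; 0 0 0 0 -0.24; 0 0 0 0 -0.36; 0 0 0 0 -0.48; 0 0 0 0 -0.6"}}

```text
time: 7.9
ee_pos: [0.7508, 0.1765, 0.3742]
tcp_rot: [3.129, 0.005, -1.169]
contact_force: [-0.2, -0.0, -0.8]
grip_width: 0.0876
```

Request:
{"method": "play_rows", "body": {"commands": "0 0 0 0 -0.12; 0 0 0 0 -0.24; 0 0 0 0 -0.36; 0 0 0 0 -0.48; 0 0 0 0 -0.6"}}

```text
time: 8.32
ee_pos: [0.7508, 0.1767, 0.3728]
tcp_rot: [3.132, 0.012, -0.563]
contact_force: [1.0, -0.5, -0.6]
grip_width: 0.0875
```

Request:
{"method": "play_rows", "body": {"commands": "0 0 0 0 -0.12; 0 0 0 0 -0.24; 0 0 0 0 -0.36; 0 0 0 0 -0.48; 0 0 0 0 -0.6"}}

```text
time: 8.73
ee_pos: [0.7508, 0.1768, 0.3715]
tcp_rot: [3.141, 0.017, 0.044]
contact_force: [-0.4, 0.3, 0.2]
grip_width: 0.0879
```

```bash
python3 -c "
from h import *
s=snap('wrist'); save(s,'w2.png',k=1.2); print(s['K'],s['t'])
go(.72,0.02,.25,-.032)
s=snap('top'); P=cloud(s); save(s,'top5.png',k=1.5)
m=((P[...,2]>.066)&(P[...,2]<.105)&(P[...,0]>.42)&(P[...,0]<.66)).astype(np.uint8)
n,l,st,c=cv2.connectedComponentsWithStats(m)
for i in range(1,n):
    if st[i,4]>300: q=P[l==i];b=cv2.minAreaRect(q[:,:2].astype(np.float32)); print(c[i]*1.5,st[i,4],q[:,2].mean(),b,cv2.boxPoints(b).round(3).tolist())
"
```

```text
[[300.01213281   0.         259.8720544 ]
 [  0.         300.01213281 190.85101897]
 [  0.           0.           1.        ]] [0.82413095 0.18018303 0.35125447]
shift [-0.04   0.155 -0.056] 0.17 turn 0.085 t 8.78 pos [0.751 0.177 0.372] F [ 0.   0.  -1.3]
[711.55014327 251.14469914] 349 0.08588934146118386 ((0.5830354690551758, -0.6015136241912842), (0.15433984994888306, 0.07217144221067429), 49.884674072265625) [[0.5059999823570251, -0.6370000243186951], [0.5609999895095825, -0.6840000152587891], [0.6600000262260437, -0.5659999847412109], [0.6050000190734863, -0.5189999938011169]]
[286.38691962 282.05242137] 2003 0.08150086779604057 ((0.5383749008178711, 0.1898593008518219), (0.10250173509120941, 0.15622855722904205), 8.68846607208252) [[0.47600001096725464, 0.2590000033378601], [0.5, 0.10499999672174454], [0.6010000109672546, 0.11999999731779099], [0.5770000219345093, 0.2750000059604645]]
[498.95654297 291.05566406] 2048 0.08172312718713232 ((0.5245099663734436, -0.2017802894115448), (0.10220610350370407, 0.1569344848394394), 11.433056831359863) [[0.45899999141693115, -0.13500000536441803], [0.49000000953674316, -0.289000004529953], [0.5899999737739563, -0.26899999380111694], [0.5590000152587891, -0.11500000208616257]]
```

View pics/w2.png

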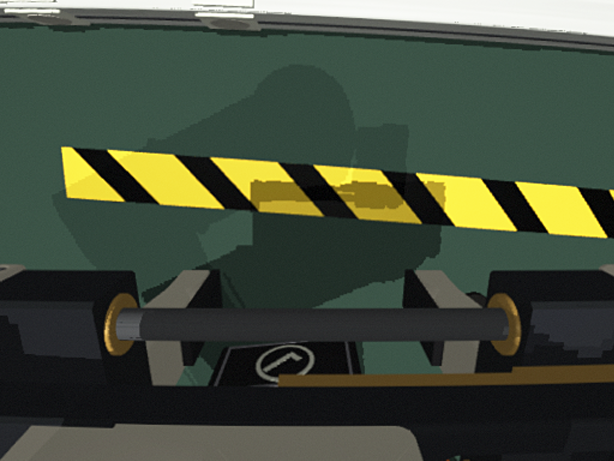

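The stamp (white ring with a tick) shows at (285,363) on the left crate's underside, so the left crate is the one to push. The measured boxes of 102 x 156 mm at 82 mm height fit lying crates.

```bash
python3 -c "
from h import *
go(.447,.195,.19,-.032)"
```

```text
shift [-0.303 -0.03   0.009] 0.304 turn 0.072 t 8.83 pos [0.751 0.177 0.372] F [ 0.7  0.1 -0.2]
```

Request:
{"method": "play_rows", "body": {"commands": "0 -0.033 -0.004 0 0.036; 0 -0.066 -0.008 0 0.072; 0 -0.1 -0.01 0 0.072; 0 -0.135 -0.013 0 0.072; 0 -0.17 -0.015 0 0.072"}}

```text
time: 9.25
ee_pos: [0.5788, 0.1849, 0.3737]
tcp_rot: [3.139, 0.018, -0.037]
contact_force: [-0.5, 1.3, 0.3]
grip_width: 0.088
```

Request:
{"method": "play_rows", "body": {"commands": "0 -0.035 0 0 0; 0 -0.07 0 0 0; 0 -0.1 0 0 0; 0 -0.12 0 0 0; 0 -0.133 0 0 0"}}

```text
time: 9.67
ee_pos: [0.4439, 0.1895, 0.3762]
tcp_rot: [3.139, 0.018, -0.04]
contact_force: [-0.6, -0.5, -0.5]
grip_width: 0.0878
```

```bash
python3 -c "
from h import *
print(r.read_state()['tcp_rot'])
go(.447,.195,.045,-.032)"
```

```text
[ 3.1389366   0.01790999 -0.03972754]
shift [ 0.006 -0.006  0.153] 0.153 turn -0.008 t 9.67 pos [0.444 0.189 0.376] F [-0.6 -0.5 -0.5]
```

Request:
{"method": "play_rows", "body": {"commands": "0 0.006 -0.006 0.035 -0.008; 0 0.006 -0.006 0.07 -0.008; 0 0.006 -0.006 0.105 -0.008; 0 0.006 -0.006 0.135 -0.008; 0 0.006 -0.006 0.153 -0.008"}}

```text
time: 10.08
ee_pos: [0.4468, 0.1944, 0.22]
tcp_rot: [3.137, 0.021, -0.035]
contact_force: [0.0, -0.4, 0.6]
grip_width: 0.0876
```

Request:
{"method": "play_rows", "body": {"commands": "0 0.01 0 0 0; 0 0.02 0 0 0; 0 0.03 0 0 0; 0 0.04 0 0 0; 0 0.05 0 0 0"}}

```text
time: 10.5
ee_pos: [0.4984, 0.1929, 0.2201]
tcp_rot: [3.138, 0.019, -0.036]
contact_force: [-4.4, 2.1, 2.6]
grip_width: 0.0878
```

Request:
{"method": "play_rows", "body": {"commands": "0 0.01 0 0 0; 0 0.02 0 0 0; 0 0.03 0 0 0; 0 0.04 0 0 0; 0 0.05 0 0 0"}}

```text
time: 10.92
ee_pos: [0.5488, 0.1906, 0.2196]
tcp_rot: [3.137, 0.02, -0.037]
contact_force: [-7.0, 0.6, 5.1]
grip_width: 0.0876
```

```bash
python3 -c "
from h import *
print(r.read_state()['tcp_rot'])
go(.648,.189,.045,-.032)
s=snap('top'); save(s,'top6.png',(120,70,420,250),2.5)"
```

```text
[ 3.13743769  0.02025169 -0.03661958]
shift [ 0.099 -0.002 -0.006] 0.099 turn -0.005 t 10.92 pos [0.549 0.191 0.22 ] F [-7.   0.6  5.1]
```

View pics/top6.png

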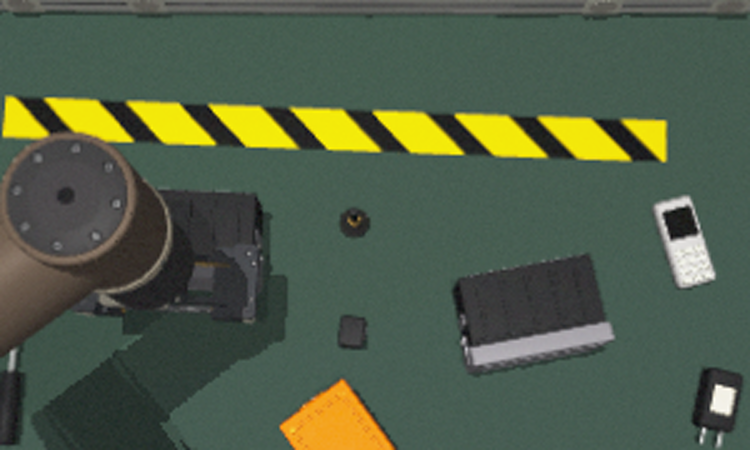

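The crate (right end at (215,215)) has turned square to the tape; the antenna (354,221) is untouched. Push on, stopping short.

Request:
{"method": "play_rows", "body": {"commands": "0 0.01 0 0 0; 0 0.02 0 0 0; 0 0.03 0 0 0; 0 0.04 0 0 0; 0 0.05 0 0 0"}}

```text
time: 11.38
ee_pos: [0.601, 0.1888, 0.2191]
tcp_rot: [3.138, 0.019, -0.037]
contact_force: [-6.7, 1.0, 7.0]
grip_width: 0.0873
```

Request:
{"method": "play_rows", "body": {"commands": "0 0.01 0 0 0; 0 0.02 0 0 0; 0 0.028 0 0 0; 0 0.034 0 0 0; 0 0.036 0 0 0"}}

```text
time: 11.8
ee_pos: [0.6378, 0.1872, 0.2186]
tcp_rot: [3.137, 0.02, -0.037]
contact_force: [-7.6, 0.5, 5.7]
grip_width: 0.0874
```

```bash
cat > m.py <<'E'
from h import *
go(.648,.189,.045,-.032)
s=snap('top'); P=cloud(s)
m=((P[...,2]>.066)&(P[...,2]<.089)&(P[...,0]>.45)&(P[...,0]<.8)&(P[...,1]>-.35)&(P[...,1]<.3)).astype(np.uint8)
n,l,st,c=cv2.connectedComponentsWithStats(m)
for i in range(1,n):
    if st[i,4]>150: q=P[l==i];b=cv2.minAreaRect(q[:,:2].astype(np.float32)); print(c[i]*1.5,st[i,4],q[:,2].mean(),cv2.boxPoints(b).round(3).tolist()); 
q=P[m>0]; q=q[q[:,1]>.08]
for y in np.arange(.1,.28,.02):
    k=q[abs(q[:,1]-y)<.01]
    if len(k): print(round(y,2),k[:,0].min().round(3),k[:,0].max().round(3),'line x',round((k[:,0].max()-.752)-.032*(y-.024),4))
E
python3 m.py
```

```text
shift [ 0.01  -0.002 -0.005] 0.011 turn -0.005 t 11.8 pos [0.638 0.187 0.219] F [-7.6  0.5  5.7]
[313.81755594 188.00344234] 581 0.08011775944699985 [[0.6759999990463257, 0.10300000011920929], [0.7440000176429749, 0.10100000351667404], [0.746999979019165, 0.1940000057220459], [0.6779999732971191, 0.19599999487400055]]
[498.82743363 290.92477876] 2034 0.08173729646207673 [[0.45899999141693115, -0.13500000536441803], [0.49000000953674316, -0.28999999165534973], [0.5899999737739563, -0.27000001072883606], [0.5600000023841858, -0.11500000208616257]]
0.1 0.691 0.741 line x -0.0137
0.12 0.683 0.745 line x -0.0105
0.14 0.645 0.744 line x -0.0116
0.16 0.644 0.743 line x -0.0129
0.18 0.645 0.743 line x -0.0136
0.2 0.734 0.747 line x -0.0109
0.24 0.625 0.625 line x -0.1338
```

Request:
{"method": "play_rows", "body": {"commands": "0 0.005 0 0 0; 0 0.009 0 0 0; 0 0.012 0 0 0; 0 0.012 0 0 0; 0 0.012 0 0 0"}}

```text
time: 12.27
ee_pos: [0.6503, 0.1867, 0.2183]
tcp_rot: [3.137, 0.018, -0.037]
contact_force: [-1.3, -0.7, 1.2]
grip_width: 0.0877
```

Request:
{"method": "play_rows", "body": {"commands": "0 -0.005 0 0 0; 0 -0.015 0 0 0; 0 -0.03 0 0 0; 0 -0.05 0 0 0; 0 -0.07 0 0 0"}}

```text
time: 12.68
ee_pos: [0.5792, 0.1892, 0.2195]
tcp_rot: [3.138, 0.018, -0.037]
contact_force: [0.3, -0.9, 0.2]
grip_width: 0.0879
```

Request:
{"method": "play_rows", "body": {"commands": "0 -0.01 0 -0.03 0; 0 -0.02 0 -0.06 0; 0 -0.04 0 -0.1 0; 0 -0.07 0 -0.14 0; 0 -0.1 0 -0.17 0"}}

```text
time: 13.1
ee_pos: [0.4894, 0.1932, 0.3843]
tcp_rot: [3.139, 0.016, -0.037]
contact_force: [0.1, 2.4, 0.9]
grip_width: 0.0875
```

```bash
python3 m.py; python3 -c "
from h import *
s=snap('top'); save(s,'top7.png',k=1.5)"
```

```text
shift [ 0.161 -0.002  0.159] 0.226 turn -0.005 t 13.1 pos [0.489 0.193 0.384] F [0.1 2.4 0.9]
[296.11515957 193.11702128] 1880 0.08134378668976726 [[0.6539999842643738, 0.10100000351667404], [0.7570000290870667, 0.09700000286102295], [0.7630000114440918, 0.25099998712539673], [0.6589999794960022, 0.2549999952316284]]
[498.86569739 290.9696895 ] 2029 0.08167122761894548 [[0.45899999141693115, -0.13500000536441803], [0.49000000953674316, -0.289000004529953], [0.5899999737739563, -0.26899999380111694], [0.5590000152587891, -0.11500000208616257]]
0.1 0.655 0.752 line x -0.0022
0.12 0.654 0.757 line x 0.0015
0.14 0.655 0.756 line x 0.0001
0.16 0.656 0.755 line x -0.0012
0.18 0.657 0.76 line x 0.0032
0.2 0.658 0.758 line x 0.0003
0.22 0.658 0.759 line x 0.0005
0.24 0.659 0.76 line x 0.0011
0.26 0.66 0.714 line x -0.0458
```

View pics/top7.png

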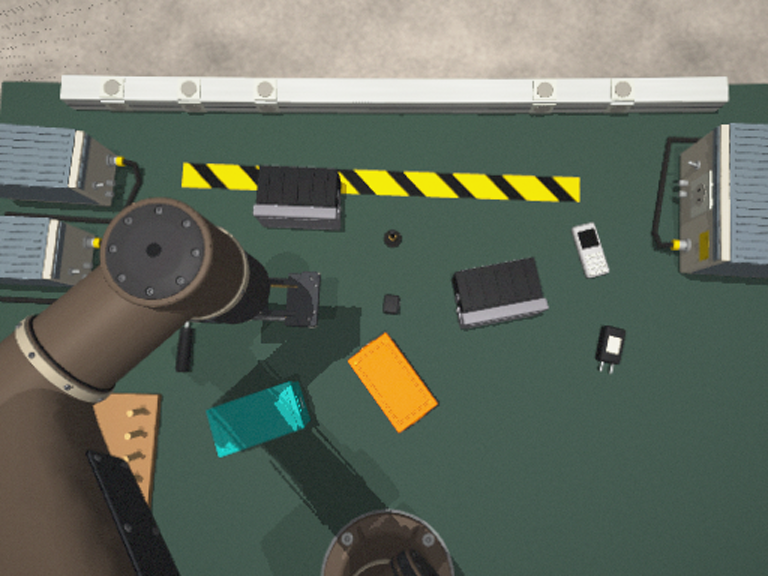

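The stamped crate (298,197) lies square with its underside on the tape's centre line, the other lies at (500,292), the visible bystanders are where they were, and the arm is clear. Hand in.

```bash
python3 -c "
from h import *
print(r.read_state()['contact_force'],workorder.close_job())"
```

```text
the job is handed in; nothing more can be done
[ 0.72903164 -0.11733823  0.52029882] None
```

The job is handed in, about 13 s into the 69 s allowed. I tipped both crates towards the robot with the open fingers. The wrist camera showed the ring-and-tick stamp on the left crate, so I pushed that one, still lying, onto the tape.

Last checks, all from the top camera:
- **Stamped crate:** its underside edge reads within about 3 mm of the tape's centre line, and it is square to the tape to about 0.01 rad.
- **Other crate:** it is still lying where it fell, about 46 mm from its start, with its lid towards the robot.
- **Bystanders:** the antenna, ferrite, handset and adapter look unmoved. The arm hid the attenuator and most of the driver in the last picture, so I couldn't recheck those two; the attenuator looked in place after the second tip, and the push stayed about 6 cm clear of it.
- **Robot:** it was clear of everything, with the force reading near zero.

No check failed or disagreed with another.

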